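# Slide the short test bar out of the row and seat it on the gauge fence

## Robot

A 6-joint arm with a two-finger parallel gripper is mounted at the origin on the work surface. World frame = base frame: x ahead of the robot, y to its left, z up, the work surface at z = 0. Lengths are in m, angles in rad, forces in N, time in s.
With the tool pointing down it reaches from about 0.35 to 0.85 m from the base axis. Payload 8.1 kg.
Tool frame: the origin (TCP) lies on the mounting face of the last link; the fingertips stand 186 mm ahead of it and the grasp point (between the pads) lies 167 mm ahead of it; z points along the fingers, y is the line along which they close (so a half turn about z gives the same grasp; the last joint's range is limited). The gripper opens to 93 mm and grips with 3 to 60 N. Pads are 15 mm wide; open, the fingers measure 128 mm over their backs; the gripper's body (75 mm by 188 mm) begins 65 mm behind the grasp point.
Start: joints at [1.24, 0.13, 1.488, -0, 1.523, -0.085], TCP at [0.146, 0.582, 0.405] pointing down, gripper open.
Joint ranges: [-2.96, 2.96], [-0.89, 2.26], [0.02, 2.5], [-1.34, 4.48], [0, 2.73], [-2.66, 2.66]. Speed limits (rad/s): [2.39, 2.39, 2.79, 3.14, 3.14, 3.14].

## Interface

Orientations are given as a rotation vector (axis times angle).
In Python, from plant import read_state, read_camera, camera_params, close_job gives the robot as it stands. The module is installed in compiled form; this text tells all that it offers.
- The arm moves only by the tool servo_tool, never from a script. Its argument "increments" is a list of rows, each an object with "slide": the shift along the tool's x, y, z in mm, a list of three; "dr": the turn, a rotation vector about the tool's x, y, z in rad, a list of three; "jaw": the closure, from 0 (fully open) to 1 (shut). In form: [{"slide": [x, y, z], "dr": [ax, ay, az], "jaw": jaw}, ...]. A call has 1 to 20 rows; each row is the pose to reach, as a shift and turn from the pose commanded when the call began, along the tool's axes at that moment; what a row does not reach only later rows make up. A row lasts 1/10 s, in which the tool goes at most 50 mm and 8.59 degrees, less where a joint would pass 70% of its speed; a pose out of reach is approached as far as the arm can. A call with a gripper value outside its range is refused whole. The fingers move at their own pace and stop on an object; "force" is the grip in N (left out, the last holds). Time passes only in rows, so rows that repeat a pose let the fingers close. It gives the time, the measured TCP pose, the force, the opening and the grip force at its end, in the units of the state.
- read_state(): the state, without advancing time (a new reading comes with each control period).
- read_camera(name): name is "scene" or "top"; returns (picture, depth): 384x512x3 uint8, red, green, blue; 384x512 float32, m along the optical axis (not along the pixel's ray), 0 where there is no reading.
- camera_params(name): a dict with "fx", "fy", "cx", "cy" (pixels), "k1" (the pictures are not rectified: a ray, as slopes to the right and down, at radius r is drawn at 1 + k1 r^2 times it, then the intrinsics apply), "rvec" (rotation vector, rad) and "tvec" (3), from world to camera coordinates, as OpenCV has them. Camera axes: x right, y down, z forward; pixel columns grow to the right and rows downward; lengths in m; the calibration is good to about 2 mm. A picture is of the moment at which its call begins. camera_params takes no time and is no camera call.
- close_job(): hands the job in; it is judged then, once.
The state is a dict: "t": time; "q": joint angles; "dq": joint speeds; "joint_torque": joint torques, N m; "tool_pos": TCP position; "orientation": TCP orientation; "force": force on the tool from outside, world axes, zero at the start; "wrist_torque": the same for the moment, N m; "opening": finger opening in m; "gripper_force": force on a finger pad.
Only numpy, scipy, OpenCV 4.12 (cv2) and the standard library are available. Lean on these libraries where they do the work, as an engineer would, in place of code of your own. Each camera call takes 0.05 s, during which the arm holds its last target. There are 200 camera calls.

## Task

Four dry clay test bars lie side by side, touching, on the kiln shelf. Slide the short one lengthwise out of the row and on across the shelf until it sits square and snug against the sprung fence of the gauge, pressing it home gently, with about 8 N at the hand for a moment, so that you feel the fence give a little, then let go and back away. The clay is unfired and brittle: only push it, never pinch, lift or press it hard (16 N would break it), and leave the other bars and everything else where they are.

Things in the scene. Friction and masses are not known exactly. Their poses are not given: they have to be found in the camera images.
- slab: Pale kiln shelf, a fixed slab 300 mm (its x) by 460 mm (its y), 15 mm thick; the bars slide on its top, 15 mm above the bench. Origin: centre of its underside. The row of bars lies on it, centred 80 mm from the origin along its +y; the gauge stands at its -y end.
- short_bar: The bar to move: plain dry clay, the only short one, 54 mm wide (x), 68 mm long (y), 24 mm high, 110 to 230 g; sliding takes about 0.7 to 3 N. Long axis along the slab's y, towards the fence. It is anywhere in the row, middle or end, its centre level with the long bars' centres, so its ends lie 11 mm back from theirs. Origin: centre of its underside.
- long_bar1: Dry clay test bar like the short one but 90 mm long (54 mm wide, 24 mm high, about 160 g), lying touching its neighbours in the row; axes and origin as for the short bar. Must stay where it is.
- long_bar2: Dry clay test bar like the short one but 90 mm long (54 mm wide, 24 mm high, about 160 g), lying touching its neighbours in the row; axes and origin as for the short bar. Must stay where it is.
- long_bar3: Dry clay test bar like the short one but 90 mm long (54 mm wide, 24 mm high, about 160 g), lying touching its neighbours in the row; axes and origin as for the short bar. Must stay where it is.
- gauge: Shrinkage gauge, fixed on the slab at its -y end, turned up to 0.1 rad from it. Aluminium housing 250 mm wide (x), 30 mm deep, 48 mm high. Origin: on the slab's top, under the middle of the housing's front face; +y points out of that face, at the bars.
- prop_a: White cylindrical kiln prop, 38 mm across, 55 mm high, standing on the bench left of the slab (+y); origin at the centre of its foot. A bystander.
- prop_b: A second kiln prop of the same kind, beside the first. A bystander.
- brush: Brush 190 mm long lying on the bench to the right (-y) of the slab. A bystander.
- bowl: Terracotta bowl 120 mm across and 50 mm high on the bench to the right (-y) of the slab; origin at the centre of its foot. A bystander.
- fence_mid (a point): Middle of the fence's setting range: 70 mm from the gauge's origin along its +y. The fence, a plate 250 mm wide along the gauge's x and 26 mm high, spans every place in the row. Its clay-side face stands up to 15 mm either side of this point along the gauge's y; the setting is not reported: find it by feel. Sprung: pushed to -y it gives 1 mm per 3 N, 8 mm at most.
Things that resemble listed ones, but are neither listed nor needed, are in the scene too. What is shaped like the short_bar but orange or red is not meant.

How it is judged:
On the way, in this order (a step that is already met when the one before it is completed fails the run):
1. the short bar has been slid clear of the row, about 10 mm beyond the ends of the long bars (y of short_bar in the frame of slab below -0.009 m).
2. the short bar is pressed square (within 0.06 rad) against the sprung fence with at least 1.5 N for 0.3 s (contact force between short_bar and gauge above 1.5 N and angle between the y axis of short_bar and the y axis of gauge, either way round below 0.06 rad), for 0.3 s.
At the end, for the whole second after the job is handed in: The short bar lies flat on the slab, at rest, clear of the row, touching the gauge's fence and square to it within 0.06 rad; the long bars are within 6 mm and the other bystanders within 15 mm of where they started (contact force between short_bar and gauge above 0.05 N and angle between the y axis of short_bar and the y axis of gauge, either way round below 0.06 rad and linear speed of short_bar below 0.01 m/s and y of short_bar in the frame of slab below -0.009 m and height (world z) of short_bar between 0.012 and 0.02 m and angle between short_bar's own z axis and vertical below 0.05 rad and distance of each of long_bar1, long_bar2, long_bar3 from where it was at the start of the episode below 0.006 m and distance of each of prop_a, prop_b, brush, bowl from where it was at the start of the episode below 0.015 m).
It fails at once if the short bar is pressed or pinched with more than 16 N by the robot (contact force between any of the fingers, the arm and short_bar above 16 N).
It fails at once if the short bar is pressed on the gauge with more than 16 N (contact force between short_bar and gauge above 16 N).
It fails at once if the short bar is lifted more than 6 mm off the slab or tipped by more than 0.2 rad (height (world z) of short_bar above 0.021 m or angle between short_bar's own z axis and vertical above 0.2 rad).
It fails at once if a long bar is moved by more than 6 mm (distance of any of long_bar1, long_bar2, long_bar3 from where it was at the start of the episode above 0.006 m).
It fails at once if another bystander is moved by more than 15 mm (distance of any of prop_a, prop_b, brush, bowl from where it was at the start of the episode above 0.015 m).
It also fails if it takes over 48 s, if anything falls off the work surface, if the arm or the gripper's body presses on something with over 40 N, if the wrist force passes 120 N, or if a joint passes its speed limit or range.

## Working session

There is one attempt and no reset: what is moved stays moved. The work goes in short steps, Python scripts to look and compute and a tool call to move; the robot and the scene stay as the last step left them, time stands still between calls to the robot, and variables do not carry over. Pictures are saved under pics/ and viewed, at most 10 in all, crops included, and the job is handed in when it is done.

Besides the shell and the picture viewer there is one more tool, called after "Request:" as name(argument=value, ...) on one line, values as JSON. servo_tool: Moves the arm, as the interface text tells. Its arguments: {"type":"object","properties":{"increments":{"type":"array"},"force":{"type":"number"}},"required":["increments"]}

```bash
mkdir -p pics; cat > h.py <<'E'
import numpy as np, cv2
from plant import *
def cam(n):
    p=camera_params(n); K=np.array([[p['fx'],0,p['cx']],[0,p['fy'],p['cy']],[0,0,1.]])
    R=cv2.Rodrigues(np.array(p['rvec'],float))[0]; return p,K,R,np.array(p['tvec'],float)
def rays(n,px):
    p,K,R,t=cam(n); px=np.asarray(px,float).reshape(-1,2)
    d=np.c_[(px[:,0]-p['cx'])/p['fx'],(px[:,1]-p['cy'])/p['fy']]; s=d.copy()
    for _ in range(20): s=d/(1+p['k1']*(s**2).sum(1,keepdims=True))
    return -R.T@t, s, np.c_[s,np.ones(len(s))]@R
def onplane(n,px,z):
    c,s,d=rays(n,px); return c+d*((z-c[2])/d[:,2])[:,None]
def bydepth(n,px,dep):
    c,s,d=rays(n,px); return c+d*np.asarray(dep).reshape(-1,1)
E
python3 - <<'E'
from h import *
for n in('top','scene'):
    a,d=read_camera(n); cv2.imwrite(f'pics/{n}0.png',a[:,:,::-1]); np.savez(f'{n}0.npz',a=a,d=d)
    print(camera_params(n)); print(-cam(n)[2].T@cam(n)[3])
print(read_state())
E
```

```text
{'fx': 356.9300315092916, 'fy': 356.9300315092916, 'cx': 257.9750940016803, 'cy': 191.2071236333108, 'k1': -0.11123343964673583, 'rvec': array([ 2.12215204, -2.12539849,  0.17012101]), 'tvec': array([-0.01963086,  0.56819196,  0.9806908 ])}
[ 0.38959707 -0.03513491  1.06393683]
{'fx': 349.22478105063897, 'fy': 349.22478105063897, 'cx': 251.74078876286518, 'cy': 186.18853554059686, 'k1': -0.061819329493975256, 'rvec': array([ 1.0864043 ,  2.50105664, -0.9260478 ]), 'tvec': array([ 0.41089636, -0.24033143,  1.22752868])}
[0.98542339 0.37946921 0.78636222]
{'t': 0.1, 'q': array([ 1.23958088e+00,  1.31092325e-01,  1.48915500e+00, -3.85589301e-07,
        1.52300649e+00, -8.53822257e-02]), 'dq': array([ 0.0006656 , -0.00224699, -0.00285595,  0.00019226, -0.00066674,
        0.00084411]), 'joint_torque': array([ 7.86134660e-04, -5.61340964e+01, -4.93094230e+01,  7.69812497e-02,
        2.92516494e-02, -1.24365956e-04]), 'tool_pos': array([0.14592076, 0.58177689, 0.40379655]), 'orientation': array([-3.85140065e-01, -3.11754857e+00,  2.55279258e-03]), 'force': array([-0.12813239,  0.72003336, -0.96324909]), 'wrist_torque': array([-0.01160392,  0.00612232,  0.0274927 ]), 'gripper_force': 0.0, 'opening': 0.0928296075793472}
```

View pics/top0.png

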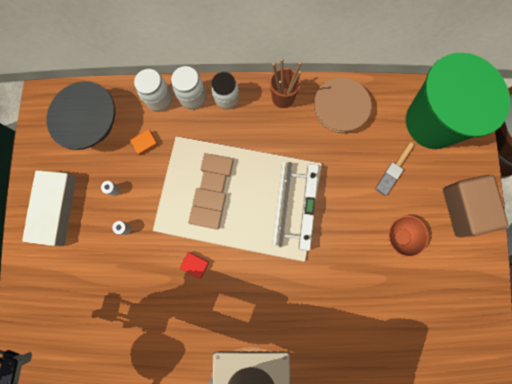

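View pics/scene0.png

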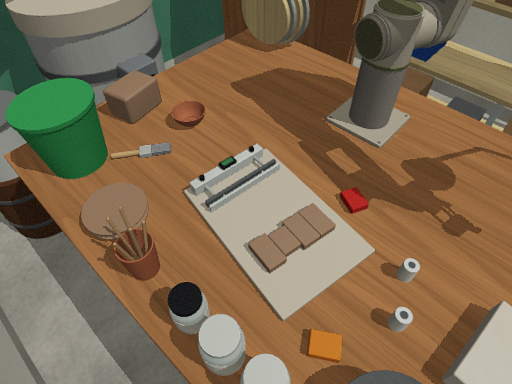

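The top view shows the slab with corners near (177,138), (321,163), (306,259) and (155,230). The bars run from about (217,165) to (207,215), and the short one looks second from the far end. The fence is near (283,205). I'll measure these on crops.

```bash
python3 - <<'E'
from h import *
z=np.load('top0.npz');a,d=z['a'],z['d']
# slab corners via mask
hsv=cv2.cvtColor(a,cv2.COLOR_RGB2HSV)
m=((hsv[:,:,1]<75)&(hsv[:,:,2]>150)).astype(np.uint8); m[:,:140]=0;m[:,335:]=0;m[:125]=0;m[275:]=0
m=cv2.morphologyEx(m,cv2.MORPH_CLOSE,np.ones((5,5)))
cs,_=cv2.findContours(m,cv2.RETR_EXTERNAL,cv2.CHAIN_APPROX_NONE); c=max(cs,key=cv2.contourArea)
w=onplane('top',c.reshape(-1,2),.015)[:,:2].astype(np.float32)
r=cv2.minAreaRect(w);print('slab',r);b=cv2.boxPoints(r);print(b)
cr=cv2.resize(a[140:260,150:330],None,fx=4,fy=4,interpolation=cv2.INTER_CUBIC)
cv2.imwrite('pics/c1.png',cr[:,:,::-1])
s=np.load('scene0.npz')['a'][140:290,180:380]
cv2.imwrite('pics/c2.png',cv2.resize(s,None,fx=4,fy=4,interpolation=cv2.INTER_CUBIC)[:,:,::-1])
# clay bars: height map
vv,uu=np.mgrid[0:384,0:512];P=bydepth('top',np.c_[uu.ravel(),vv.ravel()],d.ravel()).reshape(384,512,3)
print('heights',[P[v,u].round(3) for u,v in((217,165),(211,182),(209,199),(206,215),(245,200),(282,200),(310,205))])
E
```

```text
slab ((0.5577235817909241, 0.03630566596984863), (0.46650487184524536, 0.2972237169742584), 78.82197570800781)
[[ 0.36671308 -0.16371226]
 [ 0.6582984  -0.22133148]
 [ 0.7487341   0.2363236 ]
 [ 0.4571488   0.2939428 ]]
heights [array([0.649, 0.101, 0.04 ]), array([0.599, 0.119, 0.033]), array([0.547, 0.123, 0.039]), array([0.501, 0.131, 0.036]), array([0.548, 0.019, 0.015]), array([ 0.548, -0.091,  0.014]), array([ 0.526, -0.168,  0.06 ])]
```

View pics/c1.png

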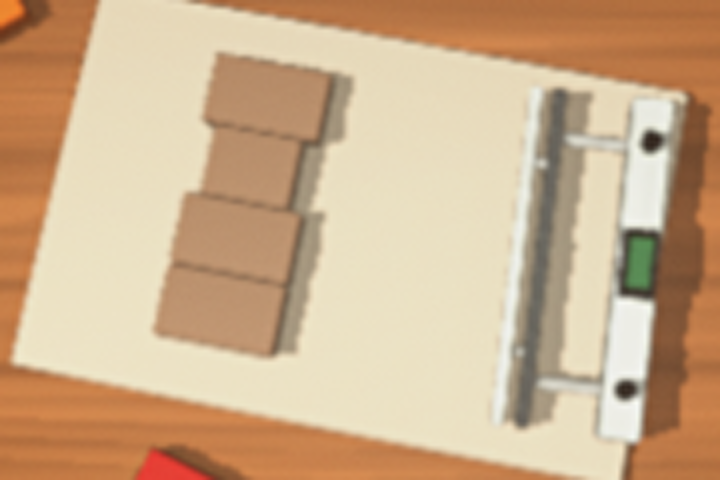

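View pics/c2.png

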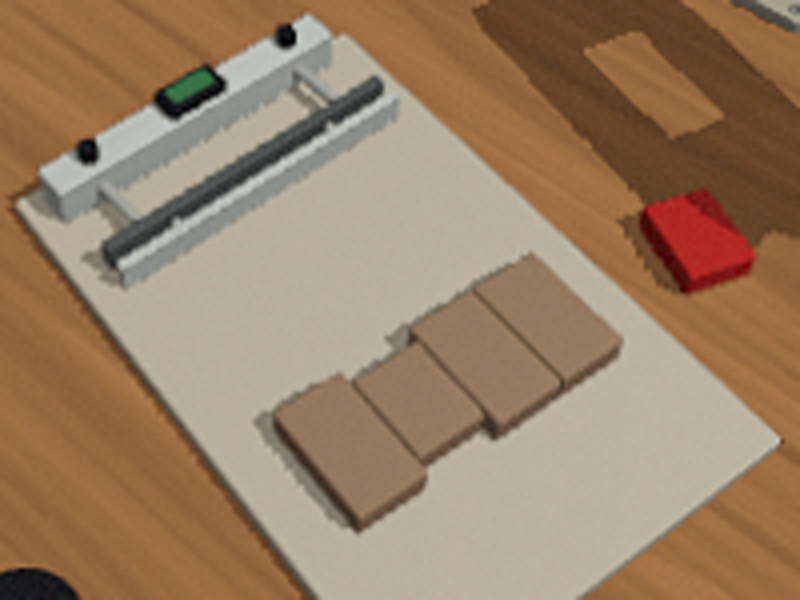

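The crops confirm the short bar is the second from the far (+x) end, in a middle place. The fence's white front edge runs from about crop (532,90) to (494,420).

```bash
python3 - <<'E'
from h import *
a=np.load('top0.npz')['a'];hsv=cv2.cvtColor(a,cv2.COLOR_RGB2HSV)
f=lambda pts:[((U+.5)/4-.5+150,(V+.5)/4-.5+140) for U,V in pts]
def sh(n,pts,z):
    w=onplane('top',f(pts),z)[:,:2];print(n,w.round(4).tolist());return w
b=sh('short',[(214,126),(301,143),(290,208),(203,191)],.039);print(b.mean(0), [np.linalg.norm(b[i]-b[i-1]).round(4) for i in range(4)])
L=sh('row outer',[(218,53),(332,71),(274,355),(154,334)],.039);print(L.mean(0),[np.linalg.norm(L[i]-L[i-1]).round(4) for i in range(4)])
for i,j in((0,1),(3,2),(0,3),(1,2)): v=L[j]-L[i]; print('ang',np.arctan2(v[1],v[0]))
yd=np.array([.194,.981]);yd/=np.linalg.norm(yd);slab=np.array([.5577,.0363])
print('short bar, slab-y:',(b.mean(0)-slab)@yd,'row',(L.mean(0)-slab)@yd)
for n,p,z in(('fence bottom',[(530,90),(492,420)],.015),('fence top front',[(532,90),(494,420)],.041),('housing bot',[(630,100),(598,432)],.015),('housing top back',[(678,104),(639,440)],.063)):
    w=sh(n,p,z);v=w[0]-w[1];print(np.linalg.norm(v),np.arctan2(v[1],v[0]),w.mean(0))
E
```

```text
short [[0.6308, 0.1421], [0.6176, 0.0772], [0.5691, 0.0845], [0.5819, 0.1488]]
[0.59986196 0.11313185] [np.float64(0.0494), np.float64(0.0662), np.float64(0.0491), np.float64(0.0657)]
row outer [[0.6869, 0.1407], [0.6724, 0.055], [0.4618, 0.0943], [0.4768, 0.1818]]
[0.57445278 0.11795026] [np.float64(0.2141), np.float64(0.0869), np.float64(0.2142), np.float64(0.0888)]
ang -1.7384452853413606
ang -1.7402656123941946
ang 2.948164692241243
ang 2.957179805699567
short bar, slab-y: 0.08355159417697113 row 0.0833490724637632
fence bottom [[0.6635, -0.0932], [0.4161, -0.0626]]
0.24924818730697024 -0.12276312018716795 [ 0.53976488 -0.07790948]
fence top front [[0.6567, -0.0932], [0.4154, -0.0634]]
0.24307578763560334 -0.12299394270402621 [ 0.53603919 -0.07829794]
housing bot [[0.6555, -0.1688], [0.4071, -0.1398]]
0.2500322409202813 -0.11632597889454507 [ 0.53131578 -0.15426126]
housing top back [[0.6403, -0.1973], [0.4007, -0.1634]]
0.24201486069223405 -0.1407376464547536 [ 0.5204897  -0.18036055]
```

```bash
cat >> h.py <<'E'
from scipy.spatial.transform import Rotation as Ro
def goal(xyz,yaw,s=None):
    """slide mm, dr for TCP xyz with tool y along world yaw (mod pi), tool z down"""
    s=s or read_state(); R=Ro.from_rotvec(s['orientation'])
    best=None
    for k in(0,np.pi):
        y=np.array([np.cos(yaw+k),np.sin(yaw+k),0]);zz=np.array([0,0,-1.]);x=np.cross(y,zz)
        T=Ro.from_matrix(np.c_[x,y,zz]); dr=(R.inv()*T).as_rotvec()
        if best is None or np.linalg.norm(dr)<np.linalg.norm(best): best=dr
    sl=R.inv().apply(np.array(xyz)-s['tool_pos'])*1000
    return sl.round(1),best.round(4)
E
python3 - <<'E'
from h import *
s=read_state();print(Ro.from_rotvec(s['orientation']).as_matrix().round(3))
print(goal((.614,.182,.30),-.187)); print(goal((.614,.182,.207),-.187))
E
```

```text
[[-0.97   0.243 -0.001]
 [ 0.243  0.97  -0.002]
 [ 0.    -0.002 -1.   ]]
(array([-551.3, -273.7,  104.2]), array([-1.400e-03,  1.100e-03,  1.512e+00]))
(array([-551.3, -273.5,  197.2]), array([-1.400e-03,  1.100e-03,  1.512e+00]))
```

Request:
servo_tool(increments=[{"slide": [-45,-22,8],"dr": [0,0,0.12],"jaw": 1},{"slide": [-90,-45,17],"dr": [0,0,0.24],"jaw": 1},{"slide": [-135,-67,25],"dr": [0,0,0.36],"jaw": 1},{"slide": [-180,-89,34],"dr": [0,0,0.48],"jaw": 1},{"slide": [-225,-112,42],"dr": [0,0,0.6],"jaw": 1},{"slide": [-270,-134,51],"dr": [0,0,0.72],"jaw": 1},{"slide": [-315,-156,59],"dr": [0,0,0.85],"jaw": 1},{"slide": [-360,-179,68],"dr": [0,0,0.98],"jaw": 1},{"slide": [-405,-201,76],"dr": [0,0,1.1],"jaw": 1},{"slide": [-450,-223,85],"dr": [0,0,1.22],"jaw": 1},{"slide": [-490,-243,92],"dr": [0,0,1.34],"jaw": 1},{"slide": [-525,-260,99],"dr": [0,0,1.45],"jaw": 1},{"slide": [-551.3,-273.7,104],"dr": [-0.0014,0.0011,1.512],"jaw": 1},{"slide": [-551.3,-273.7,104],"dr": [-0.0014,0.0011,1.512],"jaw": 1},{"slide": [-551.3,-273.7,104],"dr": [-0.0014,0.0011,1.512],"jaw": 1},{"slide": [-551.3,-273.7,104],"dr": [-0.0014,0.0011,1.512],"jaw": 1},{"slide": [-551.3,-273.7,104],"dr": [-0.0014,0.0011,1.512],"jaw": 1},{"slide": [-551.3,-273.7,104],"dr": [-0.0014,0.0011,1.512],"jaw": 1}], force=5)

```text
t: 1.9
tool_pos: [0.6135, 0.1834, 0.3012]
orientation: [-2.417, -2.006, -0.003]
force: [0.1, 0.2, 0.8]
opening: 0.0008
gripper_force: 0.0
```

```bash
python3 - <<'E'
from h import *
s=read_state();print(s['t'],s['q'].round(2),s['opening'],s['force'].round(2));print(goal((.614,.182,.207),-.187))
E
```

```text
1.9 [0.21 0.3  1.48 0.   1.36 0.39] 0.0007814376483407904 [0.09 0.2  0.76]
(array([-1.5,  0.7, 94.2]), array([ 0.0007, -0.0019,  0.0019]))
```

Request:
servo_tool(increments=[{"slide": [0,0.7,30],"dr": [0,0,0],"jaw": 1},{"slide": [0,0.7,55],"dr": [0,0,0],"jaw": 1},{"slide": [0,0.7,75],"dr": [0,0,0],"jaw": 1},{"slide": [0,0.7,88],"dr": [0,0,0],"jaw": 1},{"slide": [0,0.7,94],"dr": [0,0,0],"jaw": 1},{"slide": [0,0.7,94],"dr": [0,0,0],"jaw": 1},{"slide": [0,0.7,94],"dr": [0,0,0],"jaw": 1}])

```text
t: 2.6
tool_pos: [0.6153, 0.1826, 0.2079]
orientation: [-2.419, -2.005, -0.004]
force: [-0.3, -0.2, -0.3]
opening: 0.0003
gripper_force: 0.0
```

```bash
python3 - <<'E'
from h import *
a,d=read_camera('scene');s=read_state();print(s['tool_pos'],s['force'].round(2))
cv2.imwrite('pics/s1.png',cv2.resize(a[140:290,180:380],None,fx=4,fy=4,interpolation=cv2.INTER_CUBIC)[:,:,::-1])
E
```

```text
[0.61548851 0.18259819 0.20824411] [ 0.22 -0.05 -0.16]
```

View pics/s1.png

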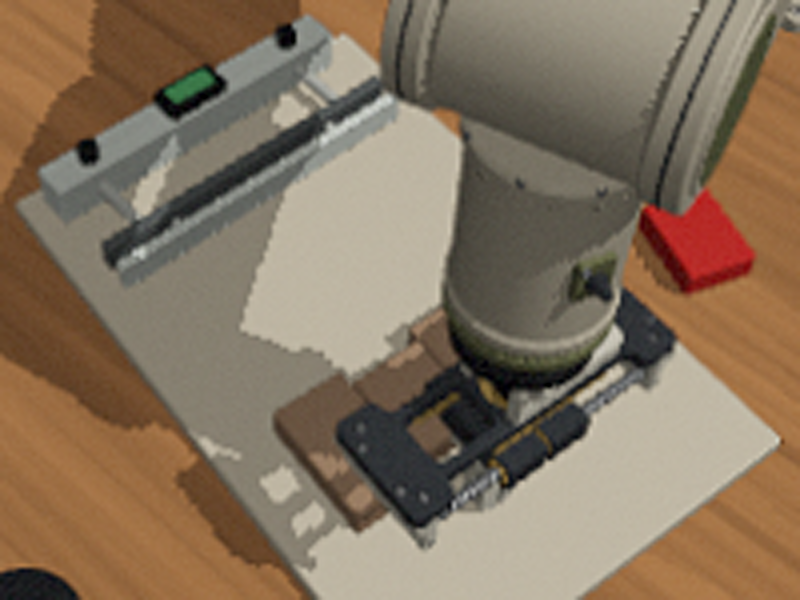

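The gripper body hides the fingers in this view. The computed offset from the slot axis is 1.3 mm against a 9 mm margin, so I'll start pushing slowly.

Request:
servo_tool(increments=[{"slide": [-4,-1,1],"dr": [0,0,0],"jaw": 1},{"slide": [-8,-1,1],"dr": [0,0,0],"jaw": 1},{"slide": [-12,-1,1],"dr": [0,0,0],"jaw": 1},{"slide": [-15,-1,1],"dr": [0,0,0],"jaw": 1},{"slide": [-18,-1,1],"dr": [0,0,0],"jaw": 1},{"slide": [-21,-1,1],"dr": [0,0,0],"jaw": 1},{"slide": [-23,-1,1],"dr": [0,0,0],"jaw": 1},{"slide": [-25,-1,1],"dr": [0,0,0],"jaw": 1},{"slide": [-27,-1,1],"dr": [0,0,0],"jaw": 1},{"slide": [-29,-1,1],"dr": [0,0,0],"jaw": 1},{"slide": [-31,-1,1],"dr": [0,0,0],"jaw": 1},{"slide": [-33,-1,1],"dr": [0,0,0],"jaw": 1},{"slide": [-35,-1,1],"dr": [0,0,0],"jaw": 1},{"slide": [-37,-1,1],"dr": [0,0,0],"jaw": 1},{"slide": [-39,-1,1],"dr": [0,0,0],"jaw": 1}])

```text
t: 4.15
tool_pos: [0.6066, 0.1441, 0.2057]
orientation: [-2.418, -2.004, -0.002]
force: [-0.4, 1.6, 0.6]
opening: 0.0001
gripper_force: 0.6
```

```bash
python3 - <<'E'
from h import *
a,d=read_camera('scene');s=read_state();print(s['tool_pos'],s['force'].round(2),s['wrist_torque'].round(2))
cv2.imwrite('pics/s2.png',cv2.resize(a[140:290,180:380],None,fx=4,fy=4,interpolation=cv2.INTER_CUBIC)[:,:,::-1])
E
```

```text
[0.60657004 0.14385099 0.20566127] [0.22 0.32 0.97] [ 0.03  0.18 -0.01]
```

View pics/s2.png

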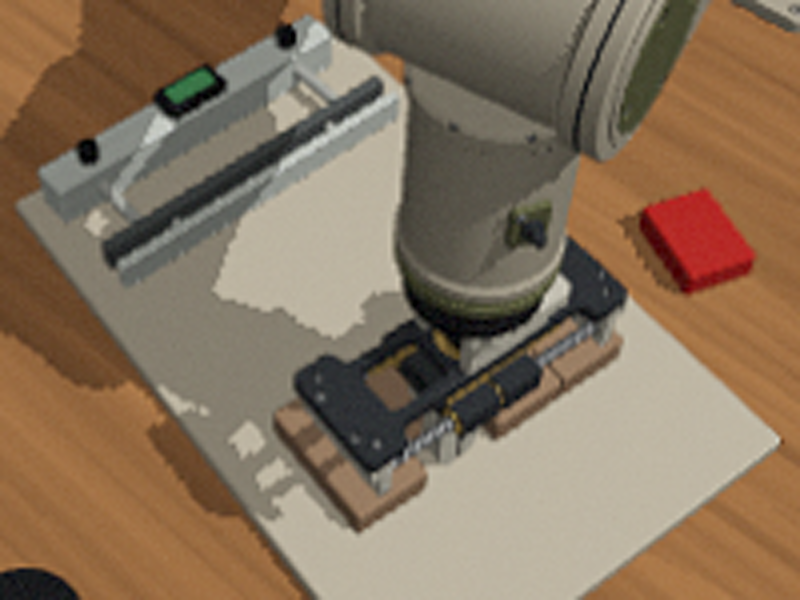

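Contact is made and the long bars' visible corners haven't moved, for example (277,420), (360,525) and (620,345). I'll carry on out of the row.

Request:
servo_tool(increments=[{"slide": [-3,0,0],"dr": [0,0,0],"jaw": 1},{"slide": [-6,0,0],"dr": [0,0,0],"jaw": 1},{"slide": [-10,0,0],"dr": [0,0,0],"jaw": 1},{"slide": [-14,0,0],"dr": [0,0,0],"jaw": 1},{"slide": [-18,0,0],"dr": [0,0,0],"jaw": 1},{"slide": [-22,0,0],"dr": [0,0,0],"jaw": 1},{"slide": [-26,0,0],"dr": [0,0,0],"jaw": 1},{"slide": [-30,0,0],"dr": [0,0,0],"jaw": 1},{"slide": [-34,0,0],"dr": [0,0,0],"jaw": 1},{"slide": [-38,0,0],"dr": [0,0,0],"jaw": 1},{"slide": [-42,0,0],"dr": [0,0,0],"jaw": 1},{"slide": [-46,0,0],"dr": [0,0,0],"jaw": 1},{"slide": [-50,0,0],"dr": [0,0,0],"jaw": 1},{"slide": [-54,0,0],"dr": [0,0,0],"jaw": 1},{"slide": [-58,0,0],"dr": [0,0,0],"jaw": 1},{"slide": [-62,0,0],"dr": [0,0,0],"jaw": 1},{"slide": [-66,0,0],"dr": [0,0,0],"jaw": 1},{"slide": [-70,0,0],"dr": [0,0,0],"jaw": 1},{"slide": [-74,0,0],"dr": [0,0,0],"jaw": 1},{"slide": [-77,0,0],"dr": [0,0,0],"jaw": 1}])

```text
t: 6.2
tool_pos: [0.5923, 0.0682, 0.2056]
orientation: [-2.419, -2.004, -0.002]
force: [1.1, 2.2, 2.7]
opening: 0.0001
gripper_force: 1.1
```

Request:
servo_tool(increments=[{"slide": [-3,0,0],"dr": [0,0,0],"jaw": 1},{"slide": [-6,0,0],"dr": [0,0,0],"jaw": 1},{"slide": [-9,0,0],"dr": [0,0,0],"jaw": 1},{"slide": [-12,0,0],"dr": [0,0,0],"jaw": 1},{"slide": [-15,0,0],"dr": [0,0,0],"jaw": 1},{"slide": [-18,0,0],"dr": [0,0,0],"jaw": 1},{"slide": [-21,0,0],"dr": [0,0,0],"jaw": 1},{"slide": [-24,0,0],"dr": [0,0,0],"jaw": 1},{"slide": [-27,0,0],"dr": [0,0,0],"jaw": 1},{"slide": [-30,0,0],"dr": [0,0,0],"jaw": 1}])

```text
t: 7.2
tool_pos: [0.5866, 0.0388, 0.2055]
orientation: [-2.419, -2.004, -0.002]
force: [0.1, 2.4, 2.1]
opening: 0.0005
gripper_force: 1.3
```

```bash
python3 - <<'E'
from h import *
s=read_state();print(s['t'],s['tool_pos'],s['force'].round(2),s['wrist_torque'].round(2))
out=[]
for n in('scene','top'):
    a,d=read_camera(n);np.savez(n+'2.npz',a=a)
    a=a[140:290,180:380] if n=='scene' else a[130:265,150:330]
    out.append(cv2.resize(a,(533,400),interpolation=cv2.INTER_CUBIC) if n=='scene' else cv2.resize(a,(266,200)))
im=np.zeros((400,799,3),np.uint8);im[:,:533]=out[0];im[:200,533:]=out[1]
cv2.imwrite('pics/s3.png',im[:,:,::-1])
E
```

```text
7.2 [0.58663941 0.0388264  0.20545789] [0.12 2.45 2.07] [0.34 0.04 0.03]
```

View pics/s3.png

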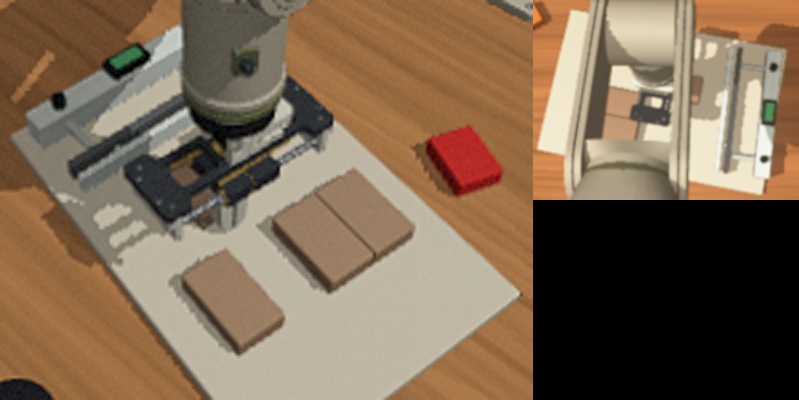

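The short bar is out of the row and the long bars are undisturbed. Next I'll turn it 0.065 rad to the gauge's angle while advancing.

Request:
servo_tool(increments=[{"slide": [-2,0,0],"dr": [0,0,-0.005],"jaw": 1},{"slide": [-4,0,0],"dr": [0,0,-0.01],"jaw": 1},{"slide": [-6,0,0],"dr": [0,0,-0.016],"jaw": 1},{"slide": [-8,0,0],"dr": [0,0,-0.022],"jaw": 1},{"slide": [-10,0,0],"dr": [0,0,-0.028],"jaw": 1},{"slide": [-12,0,0],"dr": [0,0,-0.034],"jaw": 1},{"slide": [-14,0,0],"dr": [0,0,-0.04],"jaw": 1},{"slide": [-16,0,0],"dr": [0,0,-0.047],"jaw": 1},{"slide": [-18,0,0],"dr": [0,0,-0.054],"jaw": 1},{"slide": [-20,0,0],"dr": [0,0,-0.06],"jaw": 1},{"slide": [-22,0,0],"dr": [0,0,-0.065],"jaw": 1},{"slide": [-24,0,0],"dr": [0,0,-0.065],"jaw": 1},{"slide": [-26,0,0],"dr": [0,0,-0.065],"jaw": 1},{"slide": [-28,0,0],"dr": [0,0,-0.065],"jaw": 1},{"slide": [-30,0,0],"dr": [0,0,-0.065],"jaw": 1}])

```text
t: 8.8
tool_pos: [0.5811, 0.0094, 0.2055]
orientation: [-2.352, -2.081, -0.002]
force: [-0.7, 0.6, -1.5]
opening: 0.0006
gripper_force: 0.3
```

```bash
python3 - <<'E'
from h import *
a,d=read_camera('top');s=read_state();R=Ro.from_rotvec(s['orientation']).as_matrix();print(s['t'],s['tool_pos'],s['force'].round(2),s['wrist_torque'].round(2),np.arctan2(R[1,1],R[0,1]))
np.savez('top3.npz',a=a)
cv2.imwrite('pics/t4.png',cv2.resize(a[145:265,200:330],None,fx=4.6,fy=4.6,interpolation=cv2.INTER_CUBIC)[:,:,::-1])
E
```

```text
8.85 [0.58110005 0.0092166  0.20547001] [ 0.03 -0.56 -0.18] [-0.08  0.07 -0.04] -0.12213130242632471
```

View pics/t4.png

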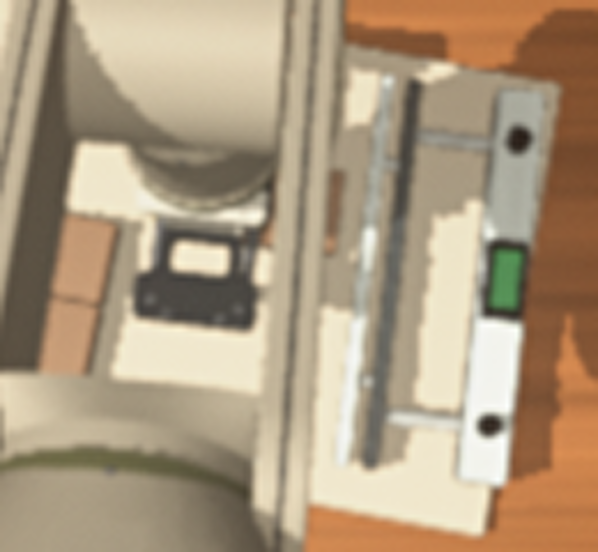

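The bar's front edge is at crop (344,210) and the fence at about (372,210), leaving a gap of about 17 mm. I'll go on slowly.

Request:
servo_tool(increments=[{"slide": [-2,0,0],"dr": [0,0,0],"jaw": 1},{"slide": [-4,0,0],"dr": [0,0,0],"jaw": 1},{"slide": [-6,0,0],"dr": [0,0,0],"jaw": 1},{"slide": [-8,0,0],"dr": [0,0,0],"jaw": 1},{"slide": [-10,0,0],"dr": [0,0,0],"jaw": 1},{"slide": [-11,0,0],"dr": [0,0,0],"jaw": 1},{"slide": [-12,0,0],"dr": [0,0,0],"jaw": 1}])

```text
t: 9.55
tool_pos: [0.5797, -0.0024, 0.2055]
orientation: [-2.352, -2.081, -0.002]
force: [1.0, 1.3, -0.0]
opening: 0.0005
gripper_force: 0.6
```

Request:
servo_tool(increments=[{"slide": [-0.5,0,0],"dr": [0,0,0],"jaw": 1},{"slide": [-1,0,0],"dr": [0,0,0],"jaw": 1},{"slide": [-1.5,0,0],"dr": [0,0,0],"jaw": 1},{"slide": [-2,0,0],"dr": [0,0,0],"jaw": 1}])

```text
t: 9.95
tool_pos: [0.5795, -0.0043, 0.2055]
orientation: [-2.352, -2.081, -0.002]
force: [0.5, 1.0, -0.0]
opening: 0.0
gripper_force: 0.7
```

Request:
servo_tool(increments=[{"slide": [-0.5,0,0],"dr": [0,0,0],"jaw": 1},{"slide": [-1,0,0],"dr": [0,0,0],"jaw": 1},{"slide": [-1.5,0,0],"dr": [0,0,0],"jaw": 1}])

```text
t: 10.25
tool_pos: [0.5793, -0.0058, 0.2055]
orientation: [-2.352, -2.081, -0.002]
force: [0.2, 2.7, -0.1]
opening: 0.0003
gripper_force: 0.9
```

Request:
servo_tool(increments=[{"slide": [-0.5,0,0],"dr": [0,0,0],"jaw": 1},{"slide": [-1,0,0],"dr": [0,0,0],"jaw": 1}])

```text
t: 10.45
tool_pos: [0.5792, -0.0066, 0.2055]
orientation: [-2.352, -2.081, -0.003]
force: [1.1, 3.4, 0.4]
opening: 0.0005
gripper_force: 1.8
```

Request:
servo_tool(increments=[{"slide": [-0.5,0,0],"dr": [0,0,0],"jaw": 1},{"slide": [-1,0,0],"dr": [0,0,0],"jaw": 1}])

```text
t: 10.65
tool_pos: [0.5791, -0.0075, 0.2055]
orientation: [-2.352, -2.081, -0.003]
force: [1.4, 5.8, -0.6]
opening: 0.0004
gripper_force: 2.8
```

Request:
servo_tool(increments=[{"slide": [-0.5,0,0],"dr": [0,0,0],"jaw": 1},{"slide": [-1,0,0],"dr": [0,0,0],"jaw": 1}])

```text
t: 10.85
tool_pos: [0.5791, -0.0082, 0.2055]
orientation: [-2.352, -2.081, -0.004]
force: [2.6, 6.6, 0.2]
opening: 0.0006
gripper_force: 3.6
```

Request:
servo_tool(increments=[{"slide": [-0.3,0,0],"dr": [0,0,0],"jaw": 1},{"slide": [-0.5,0,0],"dr": [0,0,0],"jaw": 1},{"slide": [-0.5,0,0],"dr": [0,0,0],"jaw": 1},{"slide": [-0.5,0,0],"dr": [0,0,0],"jaw": 1},{"slide": [-0.5,0,0],"dr": [0,0,0],"jaw": 1},{"slide": [-0.5,0,0],"dr": [0,0,0],"jaw": 1}])

```text
t: 11.45
tool_pos: [0.5791, -0.0085, 0.2055]
orientation: [-2.352, -2.081, -0.004]
force: [2.8, 7.1, -0.2]
opening: 0.0003
gripper_force: 3.7
```

```bash
python3 - <<'E'
from h import *
F=[]
for i in range(3): a,d=read_camera('top');s=read_state();F.append(s['force'])
print(s['t'],s['tool_pos'],np.round(F,2),s['wrist_torque'].round(3))
np.savez('top5.npz',a=a)
cv2.imwrite('pics/t5.png',cv2.resize(a[145:265,200:330],None,fx=4.6,fy=4.6,interpolation=cv2.INTER_CUBIC)[:,:,::-1])
E
```

```text
11.6 [ 0.57905574 -0.00855972  0.20554674] [[ 2.84  7.79 -0.18]
 [ 2.44  7.09 -0.11]
 [ 2.35  7.01 -0.62]] [ 1.162 -0.338 -0.073]
```

View pics/t5.png

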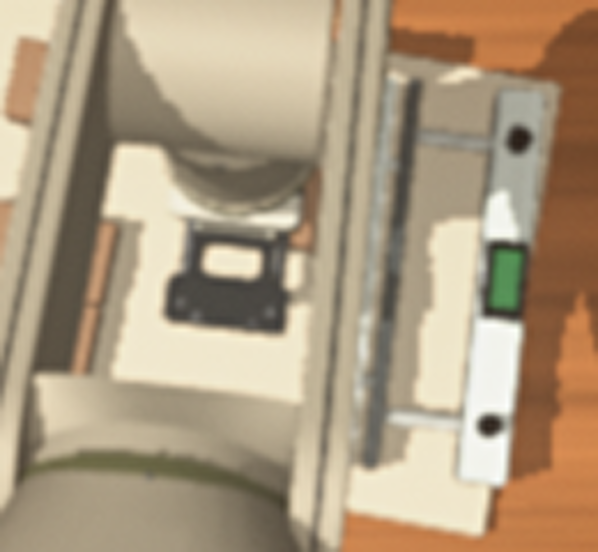

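Request:
servo_tool(increments=[{"slide": [-0.4,0,0],"dr": [0,0,0],"jaw": 1},{"slide": [-0.4,0,0],"dr": [0,0,0],"jaw": 1},{"slide": [-0.4,0,0],"dr": [0,0,0],"jaw": 1},{"slide": [-0.4,0,0],"dr": [0,0,0],"jaw": 1},{"slide": [-0.4,0,0],"dr": [0,0,0],"jaw": 1}])

```text
t: 12.1
tool_pos: [0.579, -0.0089, 0.2056]
orientation: [-2.352, -2.081, -0.005]
force: [3.3, 7.4, 0.2]
opening: 0.0006
gripper_force: 4.0
```

Request:
servo_tool(increments=[{"slide": [0.2,0,0],"dr": [0,0,0],"jaw": 1},{"slide": [0.4,0,0],"dr": [0,0,0],"jaw": 1},{"slide": [0.6,0,0],"dr": [0,0,0],"jaw": 1},{"slide": [0.8,0,0],"dr": [0,0,0],"jaw": 1},{"slide": [1,0,0],"dr": [0,0,0],"jaw": 1},{"slide": [1.2,0,0],"dr": [0,0,0],"jaw": 1},{"slide": [1.4,0,0],"dr": [0,0,0],"jaw": 1},{"slide": [1.6,0,0],"dr": [0,0,0],"jaw": 1},{"slide": [1.8,0,0],"dr": [0,0,0],"jaw": 1},{"slide": [2,0,0],"dr": [0,0,0],"jaw": 1},{"slide": [2.2,0,0],"dr": [0,0,0],"jaw": 1},{"slide": [2.4,0,0],"dr": [0,0,0],"jaw": 1},{"slide": [2.6,0,0],"dr": [0,0,0],"jaw": 1},{"slide": [2.8,0,0],"dr": [0,0,0],"jaw": 1},{"slide": [3,0,0],"dr": [0,0,0],"jaw": 1},{"slide": [3.3,0,0],"dr": [0,0,0],"jaw": 1},{"slide": [3.6,0,0],"dr": [0,0,0],"jaw": 1},{"slide": [4,0,0],"dr": [0,0,0],"jaw": 1},{"slide": [4.5,0,0],"dr": [0,0,0],"jaw": 1},{"slide": [5,0,0],"dr": [0,0,0],"jaw": 1}])

```text
t: 14.1
tool_pos: [0.5792, -0.0048, 0.2052]
orientation: [-2.352, -2.081, -0.001]
force: [0.5, -0.6, -0.9]
opening: 0.0007
gripper_force: 0.0
```

Request:
servo_tool(increments=[{"slide": [3,0,0],"dr": [0,0,0],"jaw": 1},{"slide": [8,0,0],"dr": [0,0,0],"jaw": 1},{"slide": [15,0,0],"dr": [0,0,0],"jaw": 1},{"slide": [22,0,-5],"dr": [0,0,0],"jaw": 1},{"slide": [25,0,-25],"dr": [0,0,0],"jaw": 1},{"slide": [25,0,-55],"dr": [0,0,0],"jaw": 1},{"slide": [25,0,-95],"dr": [0,0,0],"jaw": 1},{"slide": [35,0,-130],"dr": [0,0,0],"jaw": 1},{"slide": [75,0,-140],"dr": [0,0,0],"jaw": 1},{"slide": [120,0,-150],"dr": [0,0,0],"jaw": 1},{"slide": [165,0,-150],"dr": [0,0,0],"jaw": 1},{"slide": [210,0,-150],"dr": [0,0,0],"jaw": 1},{"slide": [255,0,-150],"dr": [0,0,0],"jaw": 1},{"slide": [300,0,-150],"dr": [0,0,0],"jaw": 1},{"slide": [340,0,-150],"dr": [0,0,0],"jaw": 1},{"slide": [360,0,-150],"dr": [0,0,0],"jaw": 1},{"slide": [370,0,-150],"dr": [0,0,0],"jaw": 1},{"slide": [370,0,-150],"dr": [0,0,0],"jaw": 1}])

```text
t: 15.9
tool_pos: [0.6239, 0.3637, 0.3559]
orientation: [-2.35, -2.083, -0.002]
force: [0.3, -0.3, 0.4]
opening: 0.0006
gripper_force: 0.0
```

```bash
python3 - <<'E'
from h import *
a,d=read_camera('top');s=read_state();print(s['t'],s['tool_pos'])
np.savez('top6.npz',a=a)
cv2.imwrite('pics/t6.png',cv2.resize(a[140:260,150:330],None,fx=4,fy=4,interpolation=cv2.INTER_CUBIC)[:,:,::-1])
E
```

```text
15.95 [0.62417307 0.36248021 0.35595166]
```

View pics/t6.png

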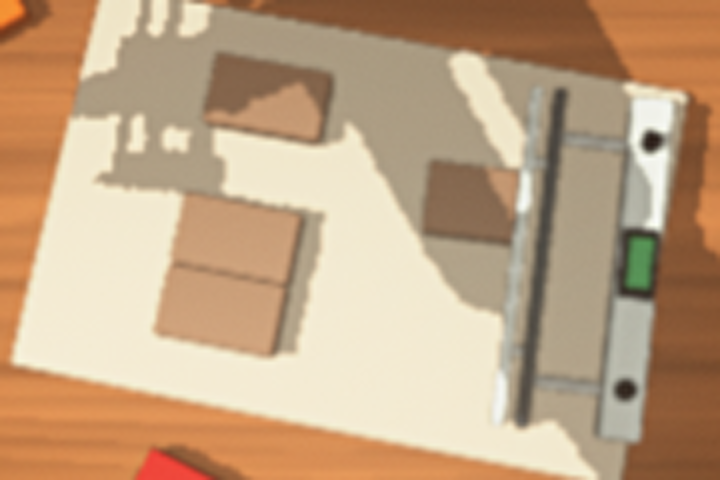

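The last picture shows the bar flush on the fence: its back edge from (430,160) to (422,234) is parallel to the fence within about 0.01 rad. The long bars' corners are the same as at the start, so I'm handing in.

```bash
python3 -c "
from plant import *
print(close_job())"
```

```text
the job is handed in; nothing more can be done
None
```

The short bar was slid out of the row, pressed against the sprung fence at about 8 N, released, and handed in sitting snug and square; in the top view the long bars had not moved, though I did not re-measure the other bystanders and the hand-in returned no verdict.

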